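Lock a relay in the test socket and inspect it with the scope

TASK

Set the blue relay fully down into the pocket of the grey test socket, let go of it, and then swing the socket's red-knobbed lever down until it is fully shut. Then draw the pocket inspection scope out of its slanted holder, turn it upright with the lens pointing straight down, and finish while holding it still like that, centred over the relay with the lens about 6 cm above the relay's top. Do not let the scope touch the socket or the relay, and leave the orange relay and the other things on the bench where they are.

Things in the scene. Friction and masses are not known exactly. Their poses are not given: they have to be found in the camera images.
- relay: the blue relay to load: a block 28 (x) x 22 (y) x 36 (z) mm, about 35 g, blue case on an 8 mm black foot, standing on the black foam pad. Origin at the centre of its underside, z up. It fits the pocket either way round (half turn).
- spare: an orange relay of the same size beside it on the pad, about 90 mm away centre to centre; leave it alone. Origin at the centre of its underside.
- pad: fixed black foam pad 160 (x) x 80 (y) x 6 mm on the bench mat, on which both relays stand. Origin at the centre of its underside. Pad and scope holder swap sides of the bench from run to run.
- socket: fixed grey test socket block 86 (x) x 56 (y) x 22 (z) mm. Origin at the centre of its underside, 2 mm above the bench on the green mat. The pocket in the middle of its top is 31 (x) x 25 (y) mm, 14 mm deep, with a 2 mm chamfer, so the relay's x must lie along the socket's x; a seated relay stands 22 mm proud.
- socket_seat (a point): centre of the pocket's floor, 8 mm above the socket's underside, axes as the socket's; a seated relay's origin lies here.
- lever (a joint): angle of the socket's locking lever: 0 = shut (lying level, pointing to the socket's -x, its stop), 1.57 = straight up, 1.9 = leaning back towards the socket's +x (open stop). It starts open at 1.45 to 1.8, is turned by about 1 N at the knob and stays where it is left. It turns about the socket's y axis.
- lever_hinge (a point): the lever's hinge axis, at the socket's (+40, +55, +16) mm; fixed.
- lever_knob (a point): centre of the lever's red knob (cylinder 12 mm in diameter, 22 mm long along the socket's y), 60 mm from the hinge; the steel arm is 6 x 6 mm. At angle a it lies at hinge + 60 mm x (-cos a along the socket's x, sin a up), 4 mm further along the socket's y.
- scope: inspection scope: round, 32 mm in diameter, 150 mm long, 130 g, aluminium front, white rear, blue band at 80 mm; first 12 mm a black lens ring. Origin at the centre of the lens face, z runs from lens to rear end. In the holder the rear leans 0.6 rad from vertical to the holder's -x (towards the robot), its last 75 mm outside; it slides out freely along its z. Centre of mass 65 mm from the lens.
- holder: fixed scope holder: steel base 120 (x) x 80 (y) x 14 mm on the mat with a black square tube, 35 mm inside and 43 mm outside, 75 mm long, leaning 0.6 rad towards the holder's -x. Origin at the centre of the base's underside; the tube's inner floor centre is at (+30, 0, +30) mm and its mouth centre at (-12, 0, +92) mm.
- spool: steel solder spool, 52 mm across, 34 mm high, a bystander. Origin at the centre of its underside.
- flux: amber flux bottle, 36 mm across, 85 mm high, a bystander. Origin at the centre of its underside.
- driver: red-handled screwdriver 160 mm long lying on the mat, a bystander. Origin under its middle.
- heatsink: finned aluminium heat sink 45 x 45 x 26 mm, a bystander. Origin at the centre of its underside.
- meter: yellow hand multimeter 150 x 75 x 34 mm lying on the bench, a bystander. Origin at the centre of its underside.

How it is judged:
By the outcome, as a careful person would: the job done as asked, in the order asked, and still so for the second after the job is handed in, while the arm keeps its last pose, push and grip.
It also fails if it takes over 72 s, if anything falls off the work surface, if the arm or the gripper's body presses on something with over 40 N, if the wrist force passes 120 N, or if a joint passes its speed limit or range.

ROBOT

A 6-joint arm with a two-finger parallel gripper is mounted at the origin on the work surface. World frame = base frame: x ahead of the robot, y to its left, z up, the work surface at z = 0. Lengths are in m, angles in rad, forces in N, time in s.
With the tool pointing down it reaches from about 0.4 to 0.825 m from the base axis. Payload 7 kg.
Tool frame: the origin (TCP) lies at the very end of the fingers, on their centre line; the grasp point (between the pads) lies 19 mm behind it; z points along the fingers, y is the line along which they close (so a half turn about z gives the same grasp; the last joint's range is limited). The gripper opens to 88 mm and grips with 3 to 60 N. Pads are 19 mm wide; open, the fingers measure 130 mm over their backs; the gripper's body (78 mm by 193 mm) begins 47 mm behind the grasp point.
Start: joints at [1.505, 0.359, 0.012, 0, -1.224, -0.288], TCP at [0.234, 0.633, 0.227] pointing down, gripper open.
Joint ranges: [-3.07, 3.07], [-1.43, 2.12], [-1.02, 1.25], [-3.03, 1.67], [-3.05, -0], [-3.03, 3.03]. Speed limits (rad/s): [2.39, 2.39, 3.01, 3.14, 3.14, 3.14].

INTERFACE

Orientations are given as a 3x3 rotation matrix whose columns are the frame's x, y, z axes.
In Python, from workcell import bot gives the robot as it stands. The module is installed in compiled form; this text tells all that it offers. Calls block until the motion is done:
- bot.reach(position, orientation): joint-space move of the TCP to a pose.
- bot.move_linear(position, attitude=None, vel=0.15, contact_N=None): straight line of the TCP; attitude=None keeps the orientation; vel is the mean speed in m/s. With contact_N (N) it stops when the force on the tool has changed by that much, and returns True; else False.
- bot.set_joints(angles): joint-space move.
- bot.move_gripper(opening, newtons=None): opening from 0.0 (shut) to 1.0 (fully open); newtons is the grip in N (None keeps the last); returns when the fingers have stopped.
- bot.hold(seconds).
- bot.inverse_kinematics(position, orientation): joint angles nearest the present ones, or None.
- bot.capture(name): name is "scene" or "top"; returns a dict with "image" (420x560x3 uint8, blue, green, red), "K" (3x3 intrinsics, pixels), "k1" (the pictures are not rectified: a ray, as slopes to the right and down, at radius r is drawn at 1 + k1 r^2 times it, then the intrinsics apply), "pose" (4x4, takes a point from camera to world coordinates). Camera axes: x right, y down, z forward; pixel columns grow to the right and rows downward; lengths in m; the calibration is good to about 2 mm. A picture is of the moment at which its call begins. There is no depth.
A pose or a line that the arm cannot do raises bot.Unreachable and nothing moves.
- bot.job_done(): hands the job in; it is judged then, once.
Readings, each from a call of its own:
- bot.current_time(): time.
- bot.current_qpos(): joint angles.
- bot.current_dq(): joint speeds.
- bot.current_joint_efforts(): joint torques, N m.
- bot.current_eef_pos(): TCP position.
- bot.current_tcp_rot(): TCP orientation.
- bot.current_contact_force(): force on the tool from outside, world axes, zero at the start.
- bot.current_torque(): the same for the moment, N m.
- bot.current_finger_gap(): opening from 0.0 (shut) to 1.0 (fully open).
- bot.current_grip_force(): force on a finger pad.
Only numpy, scipy, OpenCV 4.12 (cv2) and the standard library are available. Lean on these libraries where they do the work, as an engineer would, in place of code of your own. Each camera call takes 0.05 s, during which the arm holds its last target. There are 200 camera calls.

## Working session

There is one attempt and no reset: what is moved stays moved. The work goes in short steps, each a Python script; the robot and the scene stay as the last script left them, time stands still between calls to the robot, and variables do not carry over. Pictures are saved under pics/ and viewed, at most 10 in all, crops included, and the job is handed in when it is done.

```bash
mkdir -p pics && python3 - <<'E'
from workcell import bot
import cv2,pickle,numpy as np
d={}
for n in("scene","top"):
    c=bot.capture(n);d[n]=c;cv2.imwrite(f"pics/{n}0.png",c["image"]);print(n,np.round(c["K"],1).tolist(),c["k1"],np.round(c["pose"],3).tolist())
pickle.dump(d,open("c0.pkl","wb"))
print(bot.current_time(),bot.current_tcp_rot().round(3) if hasattr(bot.current_tcp_rot(),'round') else bot.current_tcp_rot())
E
```

```text
scene [[490.1, 0.0, 274.1], [0.0, 490.1, 212.6], [0.0, 0.0, 1.0]] -0.08971321581086318 [[-0.721, 0.505, -0.475, 1.182], [0.693, 0.521, -0.498, 0.59], [-0.004, -0.688, -0.726, 0.984], [0.0, 0.0, 0.0, 1.0]]
top [[466.7, 0.0, 281.4], [0.0, 466.7, 208.0], [0.0, 0.0, 1.0]] -0.15415953756504075 [[-0.01, -0.999, 0.044, 0.518], [-1.0, 0.011, 0.025, -0.071], [-0.025, -0.043, -0.999, 1.262], [0.0, 0.0, 0.0, 1.0]]
0.1 [[ 0.938 -0.347 -0.   ]
 [-0.347 -0.938 -0.001]
 [ 0.     0.002 -1.   ]]
```

View pics/scene0.png

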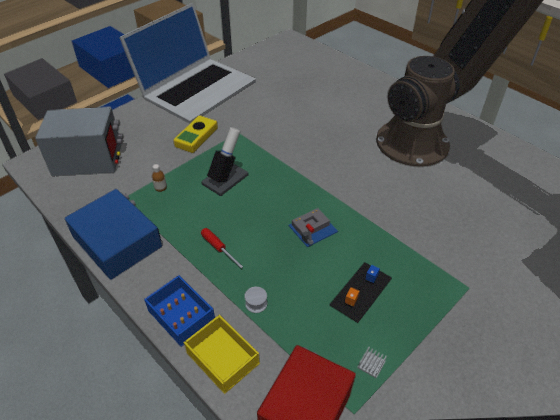

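View pics/top0.png

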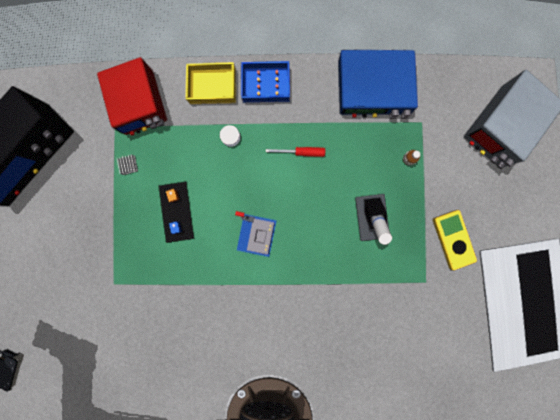

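The scene picture shows the relays at about (372,273) blue and (352,296) orange, the socket at (312,228), and the scope at (228,150). In the top picture, blue is at (174,228), orange at (172,195), the socket at (257,236), the red knob at (240,214), and the scope's rear at (384,238) over the holder base at (371,217). I'll enlarge the important parts.

```bash
cat > h.py <<'E'
import numpy as np,cv2
def ray(c,uv):
    K=np.array(c["K"]);k=c["k1"];P=np.array(c["pose"])
    d=np.array([(uv[0]-K[0,2])/K[0,0],(uv[1]-K[1,2])/K[1,1]]);s=d.copy()
    for _ in range(20): s=d/(1+k*(s@s))
    return P[:3,3],P[:3,:3]@np.array([*s,1.])
def plane(c,uv,z):
    o,d=ray(c,uv);return o+d*(z-o[2])/d[2]
def tri(c1,u1,c2,u2):
    o1,d1=ray(c1,u1);o2,d2=ray(c2,u2)
    t=np.linalg.lstsq(np.c_[d1,-d2],o2-o1,rcond=None)[0]
    a,b=o1+t[0]*d1,o2+t[1]*d2;return (a+b)/2,np.linalg.norm(a-b)
def proj(c,p):
    P=np.array(c["pose"]);q=P[:3,:3].T@(np.asarray(p)-P[:3,3]);s=q[:2]/q[2];s=s*(1+c["k1"]*(s@s));K=np.array(c["K"]);return s*[K[0,0],K[1,1]]+K[:2,2]
E
python3 - <<'E'
import pickle,cv2,numpy as np
d=pickle.load(open("c0.pkl","rb"))
t,s=d["top"]["image"],d["scene"]["image"]
def cr(im,x,y,w,h): return cv2.resize(im[y:y+h,x:x+w],(400,300),interpolation=cv2.INTER_CUBIC)
a=np.vstack([np.hstack([cr(t,216,196,80,60),cr(t,340,185,80,60)]),np.hstack([cr(s,275,200,80,60),cr(s,190,125,100,75)])])
cv2.imwrite("pics/crop.png",a)
for n,im in(("top",t),("scene",s)):
    hsv=cv2.cvtColor(im,cv2.COLOR_BGR2HSV)
    for col,lo,hi,box in(("blue",(100,120,60),(125,255,255),None),("orange",(8,150,120),(22,255,255),None),("red",(0,150,80),(6,255,255),None),("pad",(0,0,0),(180,255,45),None),("green",(65,90,40),(90,255,255),None)):
        m=cv2.inRange(hsv,lo,hi)
        for c in cv2.findContours(m,cv2.RETR_EXTERNAL,cv2.CHAIN_APPROX_NONE)[0]:
            A=cv2.contourArea(c)
            if A>15 and A<2500 : 
                x,y,w,h=cv2.boundingRect(c);r=cv2.minAreaRect(c);print(n,col,A,(x,y,w,h),np.round(r[0],1),np.round(r[1],1),round(r[2],1))
E
```

```text
top blue 100.0 (169, 221, 11, 13) [174. 227.] [12. 10.] 90.0
top blue 329.0 (237, 216, 39, 41) [256.1 234.9] [33.1 37.1] 11.3
top blue 61.0 (119, 121, 25, 11) [130.9 126.1] [ 5.7 24.3] 71.6
top blue 1798.0 (241, 61, 49, 41) [265.  81.] [40. 48.] 90.0
top orange 84.0 (166, 189, 11, 13) [171.  194.8] [11.1  8.9] 71.6
top red 19.0 (236, 212, 8, 5) [239.2 213.6] [7.  3.9] 14.0
top red 215.5 (295, 147, 30, 10) [309.7 151.2] [29.1  8.7] 4.1
top pad 1306.0 (231, 388, 78, 32) [269.5 403.5] [31. 77.] 90.0
top pad 515.0 (0, 350, 19, 41) [  9. 370.] [40. 18.] 90.0
top pad 106.0 (453, 241, 13, 13) [458.9 246.8] [12.1 11.6] 63.4
top pad 349.5 (364, 198, 23, 33) [375.2 212.8] [31.8 20.4] 76.0
top pad 1442.0 (160, 182, 34, 60) [175.7 211.7] [56.7 27.3] 82.1
top pad 578.5 (465, 127, 56, 42) [491.7 148.6] [58.1 20.7] 39.8
top pad 27.5 (124, 127, 17, 8) [132.6 131.7] [ 4.7 17.1] 71.6
top pad 28.5 (115, 118, 37, 15) [132.8 124.9] [10.1 36.1] 79.5
top pad 201.0 (341, 108, 52, 9) [366.4 112.3] [51.   7.6] 1.1
top pad 224.5 (144, 62, 22, 59) [154.3  90.8] [60.9  8. ] 76.0
scene blue 141.5 (366, 265, 14, 1
[... 879 characters left out ...]
.2
scene pad 22.5 (377, 140, 17, 20) [383.7 150.7] [24.8  4.2] 48.4
scene pad 62.5 (432, 132, 10, 23) [437.3 143. ] [22.5  7.4] 79.4
scene pad 45.0 (193, 123, 12, 6) [198.5 125.5] [ 5. 11.] 90.0
scene pad 146.5 (0, 122, 16, 36) [  4.9 140. ] [36.8  6.5] 64.9
scene pad 72.0 (105, 119, 15, 43) [111.6 140.3] [40.6 12.6] 73.7
scene pad 449.5 (0, 81, 30, 71) [ 11.  116.4] [73.8  8.5] 66.4
scene pad 25.0 (405, 68, 8, 8) [408.5  71.5] [7. 7.] 0.0
scene pad 983.5 (158, 65, 73, 41) [193.8  84.2] [16.6 74.6] 59.0
scene pad 18.0 (411, 59, 17, 11) [419.9  62.8] [17.1  7.2] 21.0
scene pad 29.5 (428, 57, 12, 12) [432.1  63.4] [11.3  9.6] 60.9
scene pad 312.5 (221, 0, 11, 56) [225.8  27.3] [55.2  7.2] 85.6
```

View pics/crop.png

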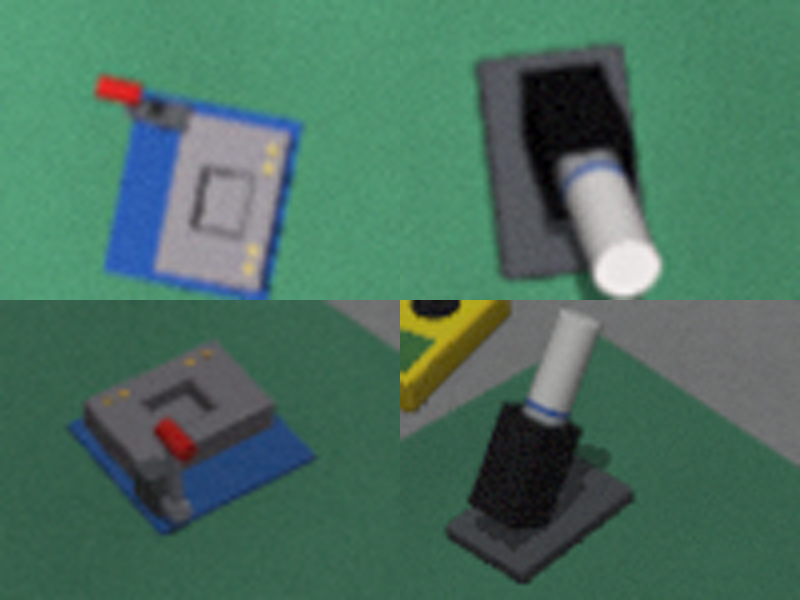

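The crop (5 px per image pixel) shows the socket top's corners, the pocket and the knob, so the socket's +x points up the top image with a slight turn. The scope leans down the image towards the robot. I'll measure these points in both views and zoom in on the relay.

```bash
python3 - <<'E'
import pickle,cv2,numpy as np
from h import *
d=pickle.load(open("c0.pkl","rb"));T,S=d["top"],d["scene"]
t,s=T["image"],S["image"]
def cr(im,x,y,w,h): return cv2.resize(im[y:y+h,x:x+w],(400,300),interpolation=cv2.INTER_CUBIC)
g=lambda im:cv2.convertScaleAbs(im,alpha=1.5,beta=20)
cv2.imwrite("pics/crop2.png",np.vstack([np.hstack([cr(g(t),155,215,40,30),cr(g(s),352,258,40,30)]),np.hstack([cr(g(t),236,212,48,36),cr(g(t),155,180,80,60)])]))
# crop pixel (resize) -> image: (u+.5)/5-.5
tp=lambda u,v:np.array([(u+.5)/5-.5+216,(v+.5)/5-.5+196]); sp=lambda u,v:np.array([(u+.5)/5-.5+275,(v-300+.5)/5-.5+200])
ct=[(190,112),(290,130),(262,292),(153,275)];cs=[(140,465),(84,403),(217,343),(272,408)]
ps=[plane(T,tp(*a),.024) for a in ct]
for a,b,p in zip(ct,cs,ps): print("sock",p.round(4),*[np.round(q,4) for q in tri(T,tp(*a),S,sp(*b))],plane(S,sp(*b),.024).round(4))
print("centre",np.mean(ps,0).round(4), "sides",[np.linalg.norm(ps[i]-ps[i-1]).round(4) for i in range(4)])
pk=[plane(T,tp(*a),.024) for a in((203,167),(255,178),(243,239),(191,231))];print("pocket",np.mean(pk,0).round(4))
for i,j in((1,2),(0,3)): e=ps[i]-ps[j];print("yaw",np.arctan2(e[1],e[0]))
for i,j in((0,1),(3,2)): e=ps[i]-ps[j];print("yaw y",np.arctan2(-e[0],e[1]))
print("knob",tri(T,(239.7,213.7),S,(309.8,227.3)))
hp=lambda u,v:np.array([(u-400+.5)/5-.5+340,(v+.5)/5-.5+185]); hs=lambda u,v:np.array([(u-400+.5)/4-.5+190,(v-300+.5)/4-.5+125])
print("rear",tri(T,hp(627,268),S,hs(578,316)), plane(T,hp(627,268),.156))
b=[plane(T,hp(*a),.016) for a in((477,62),(622,45),(503,278))];print("holder",np.round(b,4),[ (plane(S,hs(*a),.016)).round(4) for a in((448,533),(522,580),(633,494))])
E
```

```text
sock [0.5467 0.0339 0.024 ] [0.5476 0.0334 0.0205] 0.0023 [0.5507 0.0347 0.024 ]
sock [ 0.5366 -0.0192  0.024 ] [ 0.537  -0.0193  0.019 ] 0.0008 [ 0.5406 -0.0164  0.024 ]
sock [ 0.4509 -0.0035  0.024 ] [ 0.4503 -0.0029  0.0149] 0.0003 [0.457  0.0027 0.024 ]
sock [0.4603 0.0544 0.024 ] [0.4622 0.0528 0.015 ] 0.0066 [0.4714 0.0556 0.024 ]
centre [0.4986 0.0164 0.024 ] sides [np.float64(0.0888), np.float64(0.0541), np.float64(0.0871), np.float64(0.0586)]
pocket [0.4978 0.0168 0.024 ]
yaw -0.18119671831842868
yaw -0.232643655397468
yaw y -0.18823761941133468
yaw y -0.1618472283497785
knob (array([0.55754162, 0.06457508, 0.0740882 ]), np.float64(0.0017527080921350819))
rear (array([ 0.4933885 , -0.29037745,  0.15292824]), np.float64(0.003439487271983419)) [ 0.4922152  -0.28856912  0.156     ]
holder [[ 0.6    -0.2373  0.016 ]
 [ 0.6083 -0.3157  0.016 ]
 [ 0.4845 -0.2494  0.016 ]] [array([ 0.6178, -0.3056,  0.016 ]), array([ 0.6102, -0.2305,  0.016 ]), array([ 0.4935, -0.2435,  0.016 ])]
```

View pics/crop2.png

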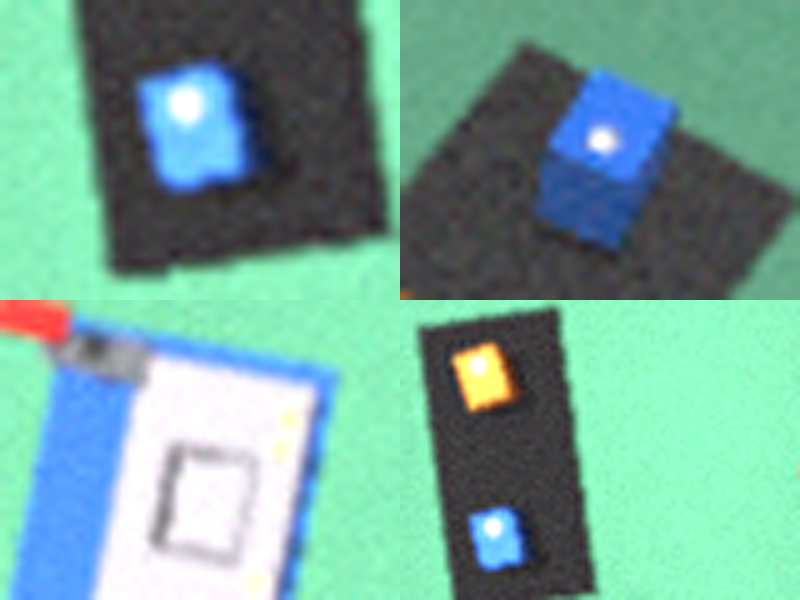

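The relay's top face in the top-view crop has corners at (138,78), (222,62), (248,168) and (165,190) at 10x, which gives about 22 x 28 mm, as expected. The relay is turned slightly relative to the pad. Next I compute the poses and check reachability.

```bash
python3 - <<'E'
import pickle,cv2,numpy as np
from h import *
from workcell import bot
d=pickle.load(open("c0.pkl","rb"));T,S=d["top"],d["scene"]
f=lambda u,v,x,y,k:((u+.5)/k-.5+x,(v+.5)/k-.5+y)
R=[plane(T,f(*a,155,215,10),.044) for a in((138,78),(222,62),(248,168),(165,190))]
print("relay",np.mean(R,0).round(4),[np.linalg.norm(R[i]-R[i-1]).round(4) for i in range(4)],[np.arctan2(*(R[i]-R[j])[[1,0]]).round(3) for i,j in((0,3),(1,2))],[np.arctan2(-(R[i]-R[j])[0],(R[i]-R[j])[1]).round(3) for i,j in((0,1),(3,2))])
R=[plane(S,f(a-400,b,352,258,10),.044) for a,b in((600,68),(680,108),(635,185),(550,150))];print("relay scene",np.mean(R,0).round(4))
P=[plane(T,f(a,b-300,236,212,400/48),.024) for a,b in((178,445),(258,458),(238,562),(155,548))];print("pocket",np.mean(P,0).round(4),[np.linalg.norm(P[i]-P[i-1]).round(4) for i in range(4)])
hsv=cv2.cvtColor(T["image"],cv2.COLOR_BGR2HSV)
big=cv2.resize(hsv[210:260,230:285],None,fx=6,fy=6,interpolation=cv2.INTER_CUBIC)
m=cv2.inRange(big,(0,0,100),(180,60,255));m=cv2.morphologyEx(m,cv2.MORPH_OPEN,np.ones((60,60)));m
c=max(cv2.findContours(m,0,1)[0],key=cv2.contourArea);r=cv2.minAreaRect(c);print(r,plane(T,f(*r[0],230,210,6),.024).round(4))
def tool(yaw):
    # tool z down, tool y along yaw direction
    y=np.array([np.cos(yaw),np.sin(yaw),0]);z=np.array([0,0,-1.]);return np.c_[np.cross(y,z),y,z]
for n,p,yw in(("rel",[.535,.2,.024],.24),("sock",[.498,.0165,.026],-.185)):
  for k in(0,np.pi): print(n,k,np.round(bot.inverse_kinematics(np.array(p),tool(yw+k)),2))
E
```

```text
relay [0.5246 0.2443 0.044 ] [np.float64(0.0306), np.float64(0.0231), np.float64(0.0289), np.float64(0.0232)] [np.float64(0.239), np.float64(0.242)] [np.float64(0.176), np.float64(0.247)]
relay scene [0.529  0.2464 0.044 ]
pocket [0.4989 0.0161 0.024 ] [np.float64(0.0336), np.float64(0.0259), np.float64(0.0337), np.float64(0.0268)]
((188.5, 159.5), (179.0, 107.0), 90.0) [0.4983 0.0146 0.024 ]
rel 0 [ 0.7   0.4  -0.46  0.   -0.71  2.68]
rel 3.141592653589793 [ 0.7   0.4  -0.46  0.   -0.71 -0.46]
sock 0 [ 0.43  0.3  -0.62  0.   -0.65  2.53]
sock 3.141592653589793 [ 0.43  0.3  -0.62  0.   -0.65 -0.61]
```

```bash
cat >> h.py <<'E'
def tool(yaw):
    y=np.array([np.cos(yaw),np.sin(yaw),0]);z=np.array([0,0,-1.]);return np.c_[np.cross(y,z),y,z]
REL=np.array([.5246,.2443]);RY=.24;SOC=np.array([.4986,.0163]);SY=-.185
def sw(x,y,z):
    c,s=np.cos(SY),np.sin(SY);return np.array([SOC[0]+c*x-s*y,SOC[1]+s*x+c*y,.002+z])
E
python3 - <<'E'
from h import *
from workcell import bot
Rr,Rs=tool(RY+np.pi),tool(SY+np.pi)
bot.reach(np.array([*REL,.12]),Rr); bot.move_gripper(.6,25)
print(bot.current_time(), bot.current_qpos())
print(bot.move_linear(np.array([*REL,.0245]),vel=.12,contact_N=10),bot.current_eef_pos())
bot.move_gripper(0,25);print("gap mm",bot.current_finger_gap()*88,bot.current_grip_force())
bot.move_linear(np.array([*REL,.11]),vel=.15)
bot.reach(np.array([*SOC,.11]),Rs)
print(bot.current_time(),bot.current_eef_pos(),bot.current_finger_gap()*88,bot.current_contact_force())
for n in("scene","top"): cv2.imwrite(f"pics/{n}1.png",bot.capture(n)["image"])
a,b=cv2.imread("pics/scene1.png"),cv2.imread("pics/top1.png")
z=lambda im,x,y,w,h:cv2.resize(im[y:y+h,x:x+w],(400,300),interpolation=cv2.INTER_CUBIC)
cv2.imwrite("pics/v1.png",np.hstack([z(a,252,160,120,90),z(b,150,180,160,120)]))
E
```

```text
2.7 [ 7.73573180e-01  2.93397576e-01 -3.46059301e-01 -2.35477432e-05
 -9.31338684e-01 -5.33661005e-01]
False [0.52503075 0.24460859 0.02509128]
gap mm 28.192759146960494 25.00040978193283
5.8083 [0.49885304 0.01640611 0.10976731] 27.605591832079007 [-0.38903141  0.56822438 -0.64106066]
```

View pics/v1.png

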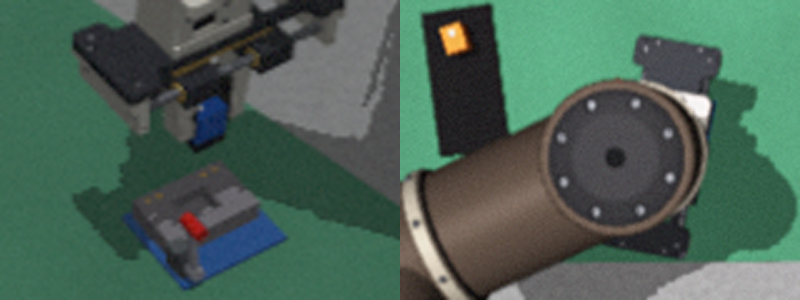

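The left half shows the relay held above the socket. The right half shows the orange relay undisturbed on the pad. Now I insert the blue relay.

```bash
python3 - <<'E'
from h import *
from workcell import bot
bot.move_linear(np.array([*SOC,.046]),vel=.1)
f0=np.array(bot.current_contact_force())
r=bot.move_linear(np.array([*SOC,.0262]),vel=.03,contact_N=6)
p=bot.current_eef_pos();print(r,p,np.array(bot.current_contact_force())-f0,bot.current_torque(),bot.current_time())
E
```

```text
True [0.49948235 0.01653227 0.04024007] [-0.14797594 -0.48855429  4.49278397] [0.12800502 0.17484246 0.00826862] 7.0667
```

```bash
python3 - <<'E'
from h import *
from workcell import bot
bot.move_linear(np.array([*SOC,.046]),vel=.05);bot.hold(.2)
f0,t0=np.array(bot.current_contact_force()),np.array(bot.current_torque())
r=bot.move_linear(np.array([*SOC,.0262]),vel=.03,contact_N=5);bot.hold(.1)
print(bot.current_eef_pos(),np.array(bot.current_contact_force())-f0,np.array(bot.current_torque())-t0,bot.current_time())
a=bot.capture("scene")["image"]
cv2.imwrite("pics/v2.png",cv2.resize(a[200:248,280:344],(800,600),interpolation=cv2.INTER_CUBIC))
E
```

```text
[0.49906929 0.01640208 0.04031426] [-0.2615965  -0.26714821  5.10980049] [0.06988675 0.37680002 0.01254568] 8.0
```

View pics/v2.png

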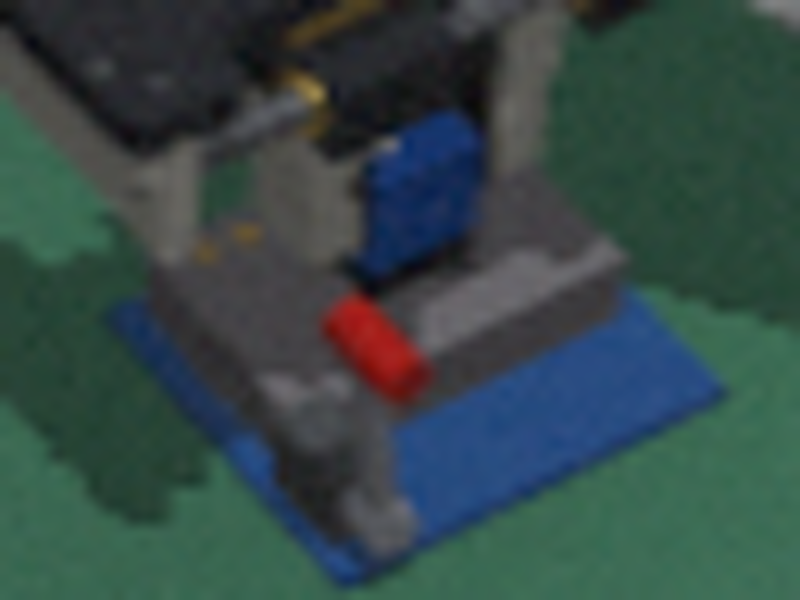

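The relay rests on the socket's top, so it is a few mm off. I'll get a hint from this picture (blue lower edge from (365,275) to (475,235)), then do a small contact search.

```bash
python3 - <<'E'
from h import *
from workcell import bot
import pickle
S=pickle.load(open("c0.pkl","rb"))["scene"]
g=lambda u,v:((u+.5)/12.5-.5+280,(v+.5)/12.5-.5+200)
c,s=np.cos(SY),np.sin(SY);M=np.array([[c,s],[-s,c]])
for uv in((365,275),(475,235)): print("corner rel socket centre (scene-bias removed)",M@(plane(S,g(*uv),.031)[:2]-SOC-[.0055,.0028]))
best=None
offs=[(2,0),(-2,0),(0,2),(0,-2),(2,2),(2,-2),(-2,2),(-2,-2),(4,0),(0,4),(0,-4),(-4,0),(4,2),(4,-2),(2,4),(2,-4)]
for o in offs:
    q=SOC+M.T@(np.array(o)/1000)
    bot.move_linear(np.array([*q,.0425]),vel=.05)
    r=bot.move_linear(np.array([*q,.0262]),vel=.04,contact_N=8)
    z=bot.current_eef_pos()[2];print(o,r,round(z,4))
    if z<.0375: break
print(bot.current_eef_pos(),bot.current_contact_force(),bot.current_time())
E
```

```text
corner rel socket centre (scene-bias removed) [0.01079026 0.00614958]
corner rel socket centre (scene-bias removed) [-0.01544279  0.00972889]
(2, 0) True 0.0262
[0.50069018 0.01634309 0.02623352] [-0.90007853  0.42217675  3.10214352] 8.725
```

The relay dropped in at +2 mm. I'll release it, then swing the lever.

```bash
python3 - <<'E'
from h import *
from workcell import bot
p=np.array(bot.current_eef_pos())
bot.move_gripper(.55,25)
bot.move_linear(p+[0,0,.1],vel=.2)
bot.move_gripper(0,25)
R=tool(SY+np.pi)
bot.move_linear(sw(.085,.059,.115),vel=.2)
bot.move_linear(sw(.085,.059,.066),vel=.15)
r=bot.move_linear(sw(.033,.059,.066),vel=.08,contact_N=20);print("side",r,bot.current_eef_pos(),bot.current_contact_force())
bot.move_linear(sw(.045,.059,.066),vel=.1)
bot.move_linear(sw(.045,.059,.100),vel=.2)
bot.move_linear(sw(.004,.059,.09),vel=.1)
r=bot.move_linear(sw(-.020,.059,.016),vel=.06,contact_N=18);print("down",r,bot.current_eef_pos(),bot.current_contact_force(),bot.current_time())
bot.move_linear(sw(-.020,.059,.09),vel=.2)
bot.reach(np.array([.40,-.17,.25]),tool(np.pi/2+np.pi if 0 else np.pi/2))
print(bot.current_time(),bot.current_qpos())
for n in("scene","top"): cv2.imwrite(f"pics/{n}3.png",bot.capture(n)["image"])
a,b=cv2.imread("pics/scene3.png"),cv2.imread("pics/top3.png")
cv2.imwrite("pics/v3.png",np.hstack([cv2.resize(a[200:260,275:335],(400,400),interpolation=2),cv2.resize(b[205:265,225:285],(400,400),interpolation=2)]))
E
```

```text
side False [0.54208505 0.06837619 0.06820058] [ 0.43719611 -0.09546574  0.12153868]
down True [0.50489239 0.07501018 0.07139304] [-9.18822229  5.12999348 12.69416299] 14.5917
16.05 [ 5.55626227e-02 -6.66112873e-02 -4.46328097e-01 -3.30606684e-04
 -1.19220866e+00 -1.62488081e+00]
```

View pics/v3.png

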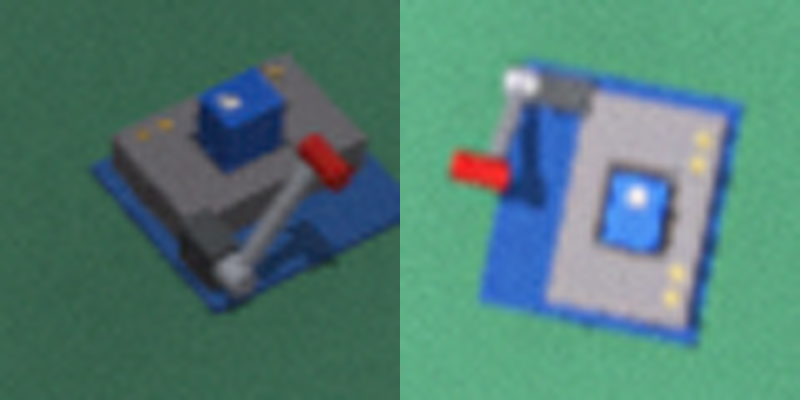

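The relay is seated, upright and level in the pocket. The lever jammed at about 0.95 rad with the force along the arm, with its knob at (325,160) left and (480,170) right. I'll push it along its arc instead.

```bash
python3 - <<'E'
from h import *
from workcell import bot
SOC+=np.array([.001,-.0002])
bot.reach(sw(.008,.059,.105),tool(SY+np.pi))
K=lambda a,dz:sw(.040-.060*np.cos(a),.059,.016+.060*np.sin(a)+dz)
bot.move_linear(K(1.05,.012),vel=.15)
for a in np.linspace(1.0,0,9):
    r=bot.move_linear(K(a,.004),vel=.06,contact_N=25)
    print(round(a,2),r,np.round(bot.current_eef_pos()-K(a,.006),4),np.round(bot.current_contact_force(),1))
    if r: break
r=bot.move_linear(K(0,-.002),vel=.03,contact_N=20);print(r,bot.current_eef_pos(),bot.current_contact_force(),bot.current_time())
bot.hold(.2)
bot.move_linear(K(0,.08),vel=.2)
bot.reach(np.array([.40,-.17,.25]),tool(np.pi/2))
for n in("scene","top"): cv2.imwrite(f"pics/{n}4.png",bot.capture(n)["image"])
a,b=cv2.imread("pics/scene4.png"),cv2.imread("pics/top4.png")
cv2.imwrite("pics/v4.png",np.vstack([np.hstack([cv2.resize(a[200:260,275:335],(300,300),interpolation=2),cv2.resize(b[205:265,225:285],(300,300),interpolation=2)]),cv2.resize(b[180:240,340:460],(600,300),interpolation=2)]))
print(bot.current_time())
E
```

```text
1.0 False [-0.0002 -0.0001 -0.0019] [-0.2  0.4  0.3]
0.88 False [-0.0005  0.0001 -0.0021] [ 0.  -0.5 -0.2]
0.75 False [-0.0005 -0.     -0.0023] [-0.1  0.1  0.9]
0.62 False [-0.0004 -0.0001 -0.0024] [0.1 0.5 0.3]
0.5 False [-0.0004 -0.0001 -0.0024] [ 0.1  0.5 -0.7]
0.38 False [-0.0004 -0.0001 -0.0024] [ 0.3 -0.5 -1. ]
0.25 False [-0.0004 -0.0002 -0.0025] [-0.1  0.5  0.6]
0.12 False [-0.0003 -0.0002 -0.0024] [-0.4 -0.   0. ]
0.0 False [ 0.001   0.0004 -0.0007] [-3.7  0.2 18.4]
True [0.49195433 0.07818997 0.02264307] [-10.26862513   1.799161    32.43987156] 20.3583
22.3583
```

View pics/v4.png

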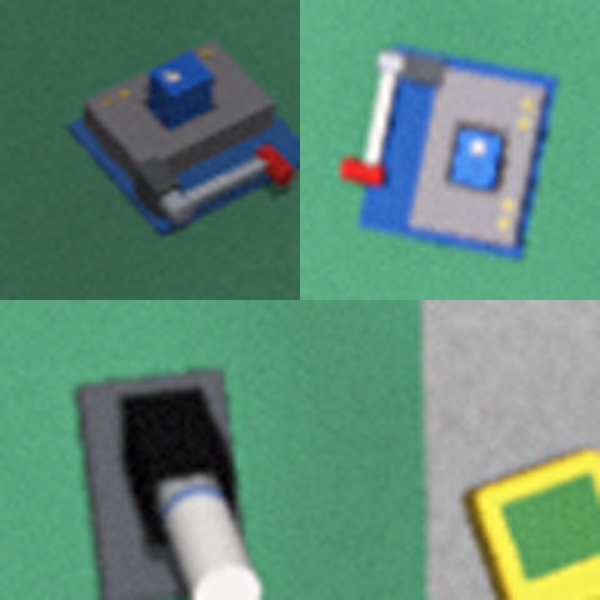

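The lever is shut: it lies level along the socket and met its stop at the expected height with 18–32 N. The relay is undisturbed. The holder fit is consistent: the predicted rear end is (.491,-.289) and the measured one (.492,-.289). Next I check the scope poses.

```bash
cat >> h.py <<'E'
HY=.105;xh=np.array([np.cos(HY),np.sin(HY),0]);yh=np.array([-np.sin(HY),np.cos(HY),0])
A=-np.sin(.6)*xh+np.cos(.6)*np.array([0,0,1]);E=np.array([.4916,-.2886,.1555])
RS=np.c_[np.cross(yh,-A),yh,-A]
UP=np.array([.46,-.20,.31])
FIN=np.array([.5003,.0163,.046+.06+.105])
E
python3 - <<'E'
from h import *
from workcell import bot
for n,p,R in[("app",E+.05*A,RS),("grasp",E-.045*A,RS),("out",E+.06*A,RS),("up",UP,tool(HY+np.pi/2))]+[("fin%d"%k,FIN,tool(np.radians(k))) for k in(60,90,120)]:
    q=bot.inverse_kinematics(p,R);print(n,p.round(3),None if q is None else np.round(q,2))
E
```

```text
app [ 0.464 -0.292  0.197] [-0.47 -0.01 -0.47 -0.53 -0.66 -0.65]
grasp [ 0.517 -0.286  0.118] [-0.43  0.16 -0.46 -0.64 -0.5  -0.54]
out [ 0.458 -0.292  0.205] [-0.48 -0.03 -0.47 -0.52 -0.68 -0.66]
up [ 0.46 -0.2   0.31] [-0.02  0.02 -0.22  0.   -1.33 -1.45]
fin60 [0.5   0.016 0.211] [ 0.43  0.08 -0.39  0.   -1.1  -2.52]
fin90 [0.5   0.016 0.211] [ 0.43  0.08 -0.39  0.   -1.1  -2.  ]
fin120 [0.5   0.016 0.211] [ 0.43  0.08 -0.39  0.   -1.1  -1.47]
```

```bash
python3 - <<'E'
from h import *
from workcell import bot
bot.move_gripper(.75,30)
bot.reach(E+.05*A,RS)
r=bot.move_linear(E-.045*A,vel=.12,contact_N=10);print(r,bot.current_eef_pos())
if r: raise SystemExit
bot.move_gripper(0,30);print("gap",bot.current_finger_gap()*88,bot.current_grip_force())
r=bot.move_linear(E+.06*A,vel=.10,contact_N=30);print(r,bot.current_eef_pos(),bot.current_contact_force(),bot.current_finger_gap()*88)
if r: raise SystemExit
bot.move_linear(UP,tool(HY+np.pi/2),vel=.12)
print(bot.current_time(),bot.current_contact_force())
bot.reach(FIN+[0,0,.06],tool(HY+np.pi/2))
bot.hold(.3);print(bot.current_time(),bot.current_eef_pos())
import pickle
d={n:bot.capture(n) for n in("scene","top")};pickle.dump(d,open("c5.pkl","wb"))
cv2.imwrite("pics/v5.png",cv2.resize(d["scene"]["image"][130:250,240:400],(800,600),interpolation=2))
E
```

```text
False [ 0.51697171 -0.28594725  0.11880724]
gap 31.621147964115845 29.992969036102295
False [ 0.45782935 -0.29197382  0.20429708] [-0.00619332  0.16642675 -1.44120548] 31.69612167912797
28.7 [ 0.15912191  0.44927879 -1.71465844]
29.8917 [0.50033664 0.01547745 0.27118869]
```

View pics/v5.png

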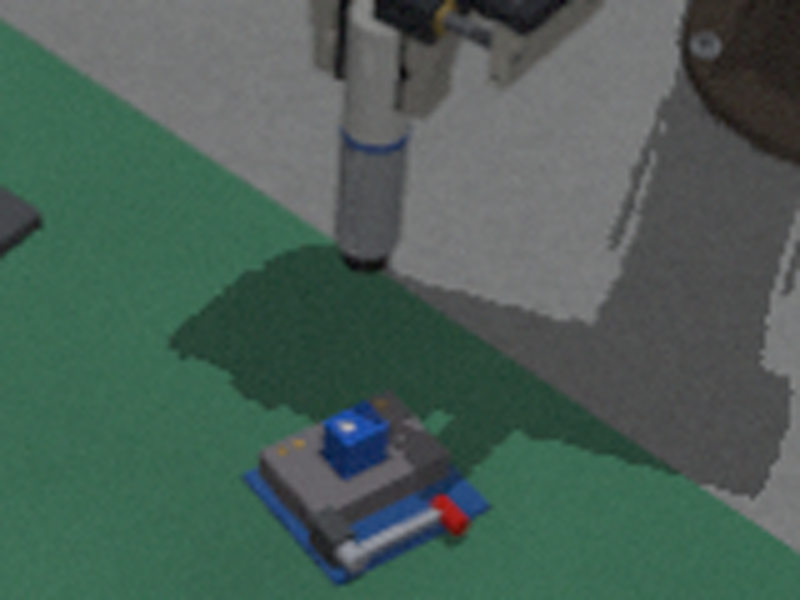

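The scope hangs upright above the relay. In the crop, the lens face centre is at about (364,262), the band centre at about (376,140) and the relay's top centre at about (357,425). I'll compare these with the projected ideal.

```bash
python3 - <<'E'
from h import *
import pickle
S=pickle.load(open("c5.pkl","rb"))["scene"]
cr=lambda p:((proj(S,p)-[240,130]+.5)*5-.5).round(1)
L=np.array([.50034,.01548,.1662])
print("lens",cr(L),"ring top(12)",cr(L+[0,0,.012]),"band",cr(L+[0,0,.08]),"relaytop",cr([.5003,.0163,.046]))
print("10mm x",cr(L+[.01,0,0])-cr(L),"10mm y",cr(L+[0,.01,0])-cr(L),"z",cr(L+[0,0,.01])-cr(L))
# silhouette mid-lines of the scope in the picture
im=S["image"];hsv=cv2.cvtColor(im,cv2.COLOR_BGR2HSV)
g=cv2.GaussianBlur(cv2.resize(im[130:250,240:400],(800,600),interpolation=2),(5,5),0).astype(int)
for y in(160,180,200,215,230,240):
    row=g[y,300:450];bg=g[y,300:325].mean(0);df=np.abs(row-bg).sum(1)
    e=np.abs(np.diff(cv2.GaussianBlur(row.astype(np.float32),(1,7),0),axis=0)).sum(1)
    l=300+e[20:65].argmax()+20;r=300+e[75:130].argmax()+75
    print(y,l,r,(l+r)/2)
a,b=cr(L+[0,0,.012]),cr(L+[0,0,.08]);print("expected mid at y",[(y,round(float(a[0]+(y-a[1])*(b[0]-a[0])/(b[1]-a[1])),1)) for y in(160,200,240)])
E
```

```text
lens [368.9 249.7] ring top(12) [370.2 231.6] band [378.  123.9] relaytop [357.8 418.4]
10mm x [-13.9   9.6] 10mm y [15.   9.9] z [  1.1 -15.1]
160 338 406 372.0
180 338 405 371.5
200 336 402 369.0
215 333 401 367.0
230 333 400 366.5
240 334 397 365.5
expected mid at y [(160, 375.4), (200, 372.5), (240, 369.6)]
```

```bash
python3 - <<'E'
from h import *
from workcell import bot
T=FIN+[-.0018,.0006,0]
r=bot.move_linear(T+[0,0,.06],vel=.05);r=bot.move_linear(T,vel=.08,contact_N=10);bot.hold(.5)
print(r,bot.current_eef_pos(),np.round(bot.current_tcp_rot(),3),bot.current_dq(),bot.current_time(),bot.current_finger_gap()*88)
a=bot.capture("scene");t=bot.capture("top")["image"]
cr=lambda p:((proj(a,p)-[260,150]+.5)*6-.5).round(1)
print("lens",cr([.5003,.0163,.106]),"relaytop",cr([.5003,.0163,.046]))
cv2.imwrite("pics/v6.png",np.hstack([cv2.resize(a["image"][150:250,260:340],(480,600),interpolation=2),cv2.resize(t[150:350,120:226],(318,600),interpolation=2)]))
E
```

```text
False [0.49852076 0.01691694 0.21108463] [[-0.994 -0.105  0.   ]
 [-0.105  0.994  0.   ]
 [-0.     0.    -1.   ]] [ 0.000626    0.00083842 -0.00147311 -0.00107137  0.00105409  0.00051404] 31.6417 31.68555407795179
lens [316.7 285.1] relaytop [309.5 382.2]
```

View pics/v6.png

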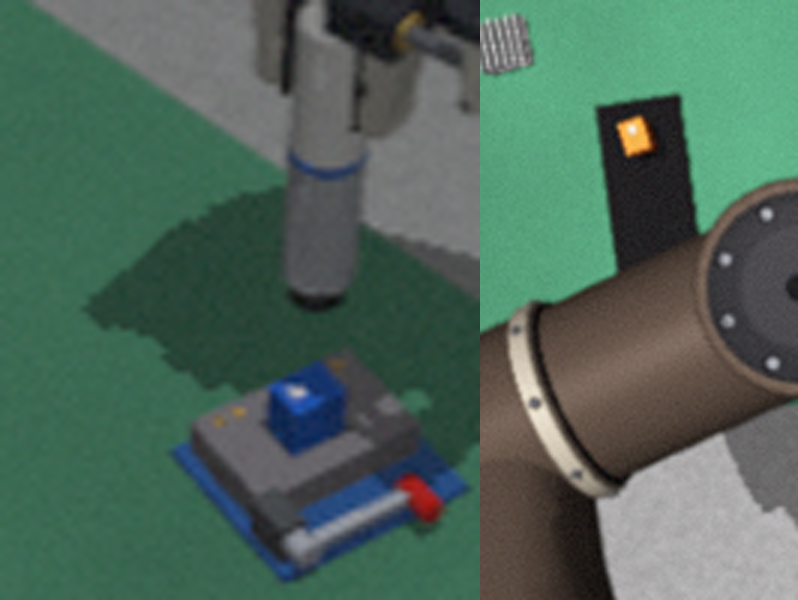

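The picture shows the scope upright over the seated relay, the lever shut and the orange relay in place. The band-to-lens distance looks a little short, so I check it numerically for a tilt before handing in.

```bash
python3 - <<'E'
from h import *
from workcell import bot
ims=[bot.capture("scene") for _ in range(6)];a=ims[0];im=np.mean([c["image"] for c in ims],0)
L=np.array([.5003,.0163,.106]);v=np.array(a["pose"])[:3,3]-L;v[2]=0;v/=np.linalg.norm(v)
n=np.array([-v[1],v[0],0])
for s in(0,.012,.078,.08,.082): print(s,"front pt",proj(a,L+[0,0,s]+.016*v).round(2),"axis",proj(a,L+[0,0,s]).round(2))
rt=[proj(a,np.array([.5003,.0163,.046])),];print("relaytop",rt)
cv2.imwrite("pics/avg.png",im.astype(np.uint8))
g=im.astype(np.uint8)
up=cv2.resize(im,None,fx=1,fy=1)
for y in range(174,206):
    r=im[y,311:316].mean(0);print(y,np.round(r).astype(int).tolist(),end=" ")
print()
f=im.sum(2)
for y in range(168,202,3):
    e=np.abs(np.gradient(im[y],axis=0)).sum(1);print(y,[ (int(x),int(e[x])) for x in range(303,325) if e[x]>30 and e[x]>=e[x-1] and e[x]>=e[x+1]])
# relay top face mask centre
hsv=cv2.cvtColor(g,cv2.COLOR_BGR2HSV);m=cv2.inRange(hsv,(100,150,120),(125,255,255));ys,xs=np.nonzero(m[205:222,300:322]);print("bright blue",xs.mean()+300,ys.mean()+205,len(xs))
E
```

```text
0 front pt [312.04 201.54] axis [312.36 197.1 ]
0.012 front pt [312.28 198.17] axis [312.61 193.73]
0.078 front pt [313.71 178.74] axis [314.04 174.3 ]
0.08 front pt [313.76 178.12] axis [314.08 173.69]
0.082 front pt [313.8  177.51] axis [314.13 173.07]
relaytop [array([311.16734313, 213.28760389])]
174 [103, 104, 103] 175 [104, 105, 105] 176 [104, 105, 104] 177 [108, 100, 96] 178 [94, 65, 52] 179 [86, 62, 50] 180 [85, 81, 77] 181 [85, 83, 81] 182 [85, 83, 81] 183 [85, 83, 81] 184 [85, 83, 80] 185 [84, 82, 80] 186 [84, 83, 80] 187 [85, 83, 81] 188 [85, 83, 81] 189 [84, 83, 80] 190 [84, 83, 80] 191 [84, 82, 80] 192 [85, 82, 80] 193 [85, 83, 81] 194 [85, 83, 81] 195 [85, 82, 80] 196 [85, 82, 80] 197 [85, 83, 81] 198 [88, 86, 84] 199 [44, 43, 42] 200 [19, 18, 19] 201 [31, 34, 26] 202 [53, 66, 38] 203 [55, 69, 40] 204 [54, 69, 40] 205 [54, 68, 39] 
168 [(308, 42), (318, 71), (320, 35)]
171 [(308, 37), (318, 74), (320, 51)]
174 [(307, 54), (321, 36)]
177 [(305, 31), (308, 76), (310, 57), (318, 40), (321, 60)]
180 [(320, 49)]
183 [(308, 31), (320, 56)]
186 [(307, 31), (320, 55)]
189 [(307, 34), (319, 30), (323, 39)]
192 [(307, 32), (319, 30)]
195 [(307, 35)]
198 [(309, 56), (316, 41)]
201 [(310, 36), (315, 33)]
bright blue 309.2631578947368 216.31578947368422 19
```

```bash
python3 -c "
from workcell import bot
print(bot.current_dq(),bot.current_time());print(bot.job_done())"
```

```text
[-0.00137152  0.00038835  0.00083578 -0.00016852 -0.00069901  0.00106455] 32.0417
the job is handed in; nothing more can be done
None
```

I handed the job in at 32 s of the 72 s limit: the relay is seated and released, the lever is pushed fully shut against its stop, and the scope is held still and upright, centred over the relay, with its lens about 6 cm above the relay's top (the images put it within about 3 mm of that).

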